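Clamp an offcut with the trigger clamp

TASK

Lay the smaller wooden offcut flat and lengthwise on the board of the trigger clamp, between the clamp's round pad and its stop. Then squeeze the clamp's trigger against its grip and let it spring back, as often as needed, until the offcut is held tight between pad and stop; leave it clamped and let go of everything. Do not disturb the long offcut or the bottle.

Things in the scene. Friction and masses are not known exactly. Their poses are not given: they have to be found in the camera images.
- clamp: Trigger clamp on a plywood board, 335 x 110 x 18 mm, fixed to the bench. Origin at bench height on the board's centre line, under the grey cast head; x along the rod to the stop, z up. Board: x -0.108 to 0.227, top z 0.018. Head: 82 x 36 mm, top z 0.079; cheeks at x -0.003 to 0.027 reach z 0.115. The steel rod (axis z 0.040) runs through the head; its tail lies under the grip.
- grip (a point): Point on the axis of the fixed black grip, 66 mm up from its root, at x -0.041, z 0.127 of the clamp; its own z runs up along the grip, which leans back from the stop 38 deg from vertical; its x points square off the grip to the trigger; its y is level. The grip is 26 x 26 mm; the butt (28 x 28 mm) ends 22 mm farther up.
- trigger_blade (a point): Middle of the trigger blade's front face, opposite point grip. The steel blade, 10 mm thick, 18 mm wide, roughly parallel to the grip, ends 16 mm farther up and hinges on a pin 55 mm below. Back of grip to blade front: 53 mm at rest, 38 mm fully squeezed. Squeeze blade and grip together here, fingers pointing down along the raked grip.
- trigger (a joint): Trigger angle, rad: 0 released (a spring returns it), 0.27 fully squeezed; takes 5 to 25 N at the blade. Each full squeeze drives the rod about 8 mm forward and a ratchet keeps it there on release; let the trigger spring right back before the next squeeze. Once the work is tight the ratchet slips and more squeezes do no harm.
- rod (a joint): Travel of the ratchet rod towards the stop, m: 0 fully back, at most 0.052; starts at 0.017 to 0.028. It moves only forward. The gap between pad face and stop is 0.120 m minus this value; the 80 mm offcut is touched at 0.040 and tight at about 0.044, where the rod stays.
- pad: Round rubber-faced pad (36 mm across) on the rod's front end, facing the stop. Origin at the centre of its front face, axes those of the clamp (x towards the stop). It is sprung and gives up to 8 mm (4 to 12 N) as the clamp tightens.
- stop: Fixed aluminium angle stop at the far end of the board, 80 mm wide, 46 mm high. Origin at the foot of its flat face (x 0.185, z 0.018 of the clamp), which looks at the pad; axes those of the clamp.
- offcut_center (a point): Centre of the smaller wooden offcut, a loose block 40 x 80 x 40 mm lying on the bench; y runs along its 80 mm length, z up. The length goes along the clamp's rod.
- long_offcut: The other, longer and flatter wooden offcut (55 x 110 x 33 mm, y along its length, origin under its centre), loose on the bench: to be left alone.
- glue: Bottle with an orange cap, 52 mm across, 150 mm high, standing loose on the bench (origin under its centre): to be left alone.
Mind the look-alikes: they are no part of the job. Leave any black, green or turquoise look-alike of the part that bears offcut_center alone.

How it is judged:
By the outcome, as a careful person would: the job done as asked, in the order asked, and still so for the second after the job is handed in, with the robot touching nothing.
It also fails if it takes over 58 s, if anything falls off the work surface, if the arm or the gripper's body presses on something with over 40 N, if the wrist force passes 120 N, or if a joint passes its speed limit or range.

ROBOT

A 6-joint arm with a two-finger parallel gripper is mounted at the origin on a cart in front of the work surface, level with it; the furniture and walls round the work are solid. World frame = base frame: x ahead of the robot, y to its left, z up, the work surface at z = 0. Lengths are in mm, angles in rad, forces in N, time in s.
With the tool pointing down it reaches from about 350 to 850 mm from the base axis. Payload 8.1 kg.
Tool frame: the origin (TCP) lies on the centre line of the jaws, within the pads' length; the fingertips stand 11 mm ahead of it and the grasp point (between the pads) lies 8 mm behind it; z points along the fingers, y is the line along which they close (so a half turn about z gives the same grasp; the last joint's range is limited). The gripper opens to 93 mm and grips with 3 to 60 N. Pads are 15 mm wide; open, the fingers measure 128 mm over their backs; the gripper's body (75 mm by 188 mm) begins 65 mm behind the grasp point.
Start: joints at [-1.317, 0.13, 1.488, -0, 1.523, -0.085], TCP at [199.433, -565.89, 229.635] pointing down, gripper open.
Joint ranges: [-2.96, 2.96], [-0.89, 2.26], [0.02, 2.5], [-1.34, 4.48], [0, 2.73], [-2.66, 2.66]. Speed limits (rad/s): [2.39, 2.39, 2.79, 3.14, 3.14, 3.14].

INTERFACE

Orientations are given as a rotation vector (axis times angle).
In Python, from cell import * gives the robot as it stands.
- The arm moves only by the tool servo_tool, never from a script. Its argument "moves" is a list of rows, each an object of numbers: "tx", "ty", "tz": the shift along the tool's x, y, z in cm; "turn": the turn about the tool's z in rad; "claw": the closure, from 0 (fully open) to 1 (shut). A call has 1 to 12 rows; each row is the pose to reach, as a shift and turn from the pose commanded when the call began, along the tool's axes at that moment; what a row does not reach only later rows make up. A row lasts 1/8 s, in which the tool goes at most 62.5 mm and 10.7 degrees, less where a joint would pass 70% of its speed; a pose out of reach is approached as far as the arm can. A call with a gripper value outside its range is refused whole. The fingers move at their own pace and stop on an object; "force" is the grip in N (left out, the last holds). Time passes only in rows, so rows that repeat a pose let the fingers close. It gives the time, the measured TCP pose, the force, the opening and the grip force at its end, in the units of the state.
- get_state(): the state, without advancing time (a new reading comes with each control period).
- grab_frame(name): name is "side" or "top"; returns the picture (400x640x3 uint8, red, green, blue); there is no depth.
- camera_model(name): a dict with "camera_matrix" (3x3 intrinsics, pixels), "dist" ([k1, k2, p1, p2, k3] as OpenCV has them; the pictures are not rectified), "rvec" (rotation vector, rad) and "tvec" (3), from world to camera coordinates, as OpenCV has them. Camera axes: x right, y down, z forward; pixel columns grow to the right and rows downward; lengths in mm; the calibration is good to about 2 mm. A picture is of the moment at which its call begins. camera_model takes no time and is no camera call.
- close_job(): hands the job in; it is judged then, once.
The state is a dict: "t": time; "q": joint angles; "qvel": joint speeds; "joint_torque": joint torques, N m; "ee_pos": TCP position; "ee_rot": TCP orientation; "force": force on the tool from outside, world axes, zero at the start; "wrist_torque": the same for the moment, N m; "grip_width": opening from 0.0 (shut) to 1.0 (fully open); "grip_force": force on a finger pad.
Only numpy, scipy, OpenCV 4.12 (cv2) and the standard library are available. Lean on these libraries where they do the work, as an engineer would, in place of code of your own. Each camera call takes 0.05 s, during which the arm holds its last target. There are 200 camera calls.

## Working session

There is one attempt and no reset: what is moved stays moved. The work goes in short steps, Python scripts to look and compute and a tool call to move; the robot and the scene stay as the last step left them, time stands still between calls to the robot, and variables do not carry over. Pictures are saved under pics/ and viewed, at most 14 in all, crops included, and the job is handed in when it is done.

Besides the shell and the picture viewer there is one more tool, called in YAML: its name, and indented under it one key for each argument. servo_tool: Moves the arm, as the interface text tells. Its arguments: {"type":"object","properties":{"moves":{"type":"array","items":{"type":"object","properties":{"tx":{"type":"number"},"ty":{"type":"number"},"tz":{"type":"number"},"turn":{"type":"number"},"claw":{"type":"number"}}}},"force":{"type":"number"}},"required":["moves"]}

```bash
ls; mkdir -p pics
python3 - <<'E'
from cell import *
import cv2
for n in("side","top"):
    cv2.imwrite(f"pics/{n}0.png",cv2.cvtColor(grab_frame(n),cv2.COLOR_RGB2BGR)); print(camera_model(n))
print(get_state())
E
```

```text
pics
{'camera_matrix': array([[498.50429963,   0.        , 323.91015829],
       [  0.        , 498.50429963, 210.82595732],
       [  0.        ,   0.        ,   1.        ]]), 'dist': array([0.00135298, 0.        , 0.        , 0.        , 0.        ]), 'rvec': array([ 0.09861598, -2.70860036,  1.50258406]), 'tvec': array([ 573.60217791,  131.69467203, 1495.96803173])}
{'camera_matrix': array([[491.63274352,   0.        , 315.55606436],
       [  0.        , 491.63274352, 198.21072776],
       [  0.        ,   0.        ,   1.        ]]), 'dist': array([-0.01371925,  0.        ,  0.        ,  0.        ,  0.        ]), 'rvec': array([ 2.05656226, -2.1635729 ,  0.22665168]), 'tvec': array([   8.34011923,  599.34947723, 1377.36930101])}
{'t': 0.1, 'q': array([-1.31739390e+00,  1.31109311e-01,  1.48917057e+00, -3.43764742e-06,
        1.52300066e+00, -8.53807464e-02]), 'qvel': array([-0.00016066, -0.00143757, -0.00182792, -0.00092783,  0.00118345,
       -0.0003399 ]), 'joint_torque': array([ 1.02250193e-03, -5.61342359e+01, -4.93092620e+01,  7.70175434e-02,
        2.92624271e-02, -6.39090513e-05]), 'ee_pos': array([ 199.30910162, -565.40046417,  228.67809285]), 'ee_rot': array([-3.09497104e+00, -5.29334861e-01,  2.27729765e-04]), 'force': array([-0.73112027, -0.20438315, -0.66961823]), 'wrist_torque': array([0.00161663, 0.03966773, 0.00109449]), 'grip_force': 0.0, 'grip_width': 1.004400055724009}
```

View pics/top0.png

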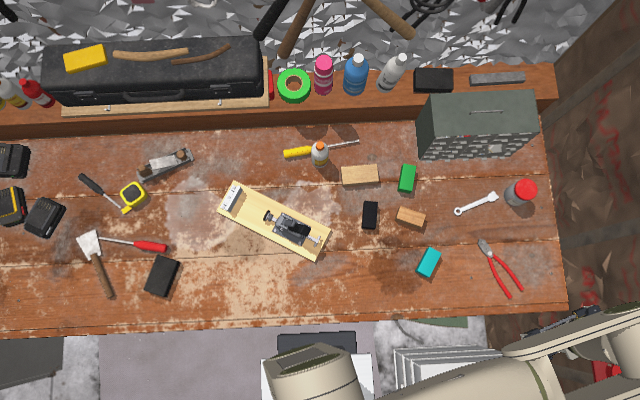

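View pics/side0.png

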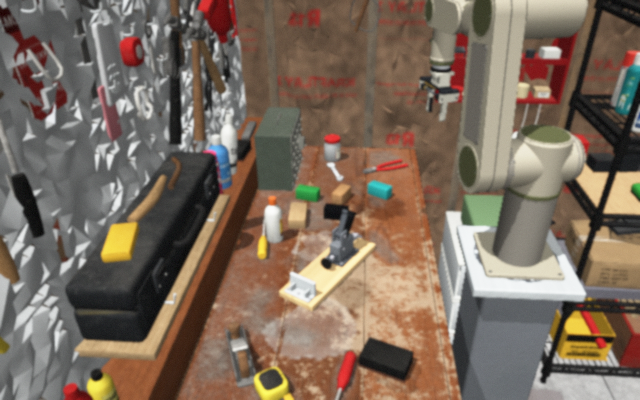

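The top view shows the clamp at about (275,222), with its stop at the left end (230,197) and its grip at the right (315,240). The small offcut is at (411,216), the long offcut at (360,175) and the bottle at (320,152). The side view shows the same layout. Next I'll measure the board and the offcut.

```bash
cat > h.py <<'E'
import numpy as np, cv2
from cell import *
def ray(n,uv,z):
    m=camera_model(n);R=cv2.Rodrigues(np.array(m["rvec"]))[0];t=np.array(m["tvec"]).ravel()
    p=cv2.undistortPoints(np.float64(uv).reshape(-1,1,2),m["camera_matrix"],m["dist"]).reshape(-1,2)
    d=np.c_[p,np.ones(len(p))]@R; c=-R.T@t
    return c+d*((z-c[2])/d[:,2])[:,None]
def px(n,P):
    m=camera_model(n);return cv2.projectPoints(np.float64(P).reshape(-1,1,3),m["rvec"],m["tvec"],m["camera_matrix"],m["dist"])[0].reshape(-1,2)
E
python3 - <<'E'
from h import *
a=cv2.imread("pics/top0.png");b=cv2.imread("pics/side0.png")
A=cv2.resize(a[140:270,210:440],None,fx=3.4,fy=3.4,interpolation=cv2.INTER_CUBIC)
cv2.imwrite("pics/topc.png",A)
B=cv2.resize(b[170:310,260:400],None,fx=4.2,fy=4.2,interpolation=cv2.INTER_CUBIC)
cv2.imwrite("pics/sidec.png",B)
h=cv2.cvtColor(a,cv2.COLOR_BGR2HSV)
for p in[(411,214),(405,222),(360,175),(260,200),(400,200),(250,240),(228,208),(300,250),(418,227),(411,225)]:print(p,h[p[1],p[0]])
print(ray("top",[(411,214)],40),ray("top",[(275,222)],18))
E
```

```text
(411, 214) [ 15 122 213]
(405, 222) [ 14 119  90]
(360, 175) [ 17  96 221]
(260, 200) [ 22  88 240]
(400, 200) [ 11  92 149]
(250, 240) [ 13 104 155]
(228, 208) [113   6 162]
(300, 250) [ 28  60 242]
(418, 227) [ 14 111  87]
(411, 225) [ 15 116  86]
[[ 541.93890826 -301.94998417   40.        ]] [[542.20191109 102.62805396  18.        ]]
```

View pics/topc.png

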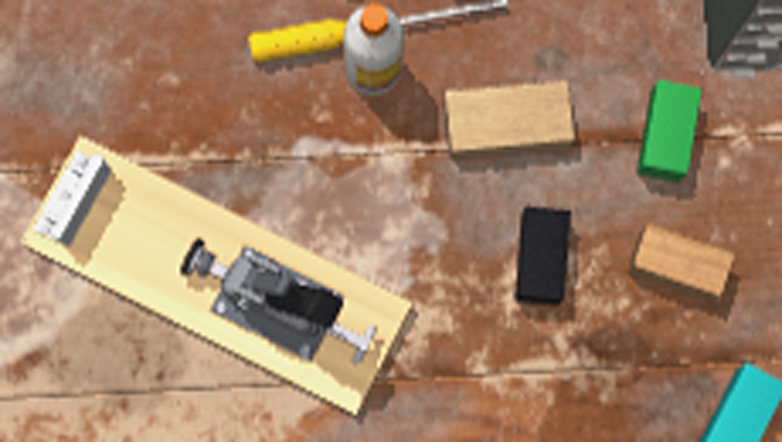

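View pics/sidec.png

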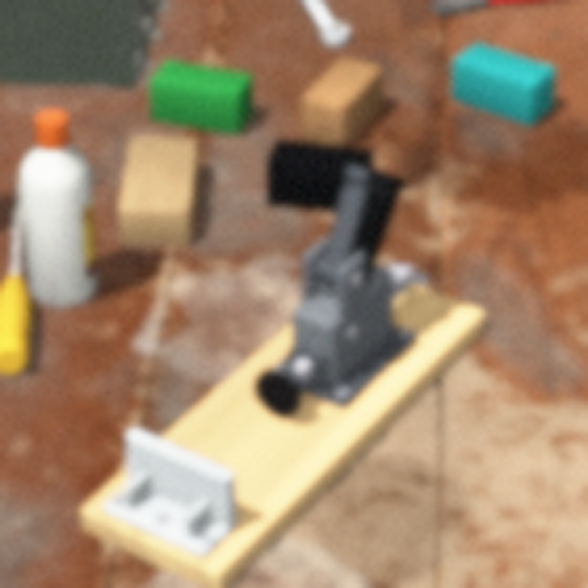

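The top crop has the board corners at about (80,137), (23,240), (413,306) and (358,413), and the small offcut's top face centred at (684,261). The side crop confirms that the trigger blade is on the stop side of the grip. I'll get the poses from colour masks.

Run:
```python
from h import *
a=cv2.imread("pics/top0.png");h=cv2.cvtColor(cv2.resize(a,None,fx=4,fy=4,interpolation=cv2.INTER_CUBIC),cv2.COLOR_BGR2HSV)
def fit(lo,hi,roi,z):
    m=np.zeros(h.shape[:2],np.uint8);x0,y0,x1,y1=[4*v for v in roi]
    m[y0:y1,x0:x1]=cv2.inRange(h,lo,hi)[y0:y1,x0:x1]
    c=max(cv2.findContours(m,cv2.RETR_EXTERNAL,2)[0],key=cv2.contourArea)
    w=ray("top",(c.reshape(-1,2)+.5)/4-.5,z)[:,:2]
    r=cv2.minAreaRect(np.float32(w));b=cv2.boxPoints(r)
    e=[b[1]-b[0],b[2]-b[1]];L=max(e,key=np.linalg.norm)
    print(np.round(r[0],1),np.round(r[1],1),"long ang",np.arctan2(L[1],L[0]));return np.array(r[0]),L/np.linalg.norm(L)
c,u=fit((17,40,195),(33,140,255),(205,170,345,275),18)
o,ou=fit((10,100,150),(19,170,255),(390,200,432,232),40)
if u[1]<0:u=-u
v=np.array([-u[1],u[0]])
org=c-u*(0.5*(227-108))
print("clamp org",org,"ang",np.arctan2(u[1],u[0]))
W=lambda x,y,z:np.r_[org+u*x+v*y,z]
names=dict(stopL=(185,40,64),stopR=(185,-40,64),grip=(-41,0,127),butt=(-65.6,0,135.7),blade_end=(-19,0,164),pad0=(82,0,58))
for n in("top","side"):
    for k,q in names.items():print(n,k,px(n,W(*q))[0].round(1))
for n,cr,f,of in(("top","pics/topc.png",3.4,(210,140)),("side","pics/sidec.png",4.2,(260,170))):
    im=cv2.imread(cr)
    for q in list(names.values())+[(-108,-55,18),(-108,55,18),(227,55,18),(227,-55,18)]:
        p=(px(n,W(*q))[0]-of)*f;cv2.circle(im,tuple(int(x) for x in p),3,(0,0,255),-1)
    for s in(-1,1):
      for t in(-1,1):
        on=np.array([-ou[1],ou[0]]);p=(px(n,np.r_[o+ou*40*s+on*20*t,40])[0]-of)*f;cv2.circle(im,tuple(int(x) for x in p),3,(255,0,0),-1)
    cv2.imwrite(f"pics/{n}_chk.png",im)
x=np.hstack([cv2.resize(cv2.imread("pics/top_chk.png"),(480,271)),cv2.resize(cv2.imread("pics/side_chk.png"),(271,271))])
i=cv2.imread("pics/top_chk.png");j=cv2.resize(cv2.imread("pics/side_chk.png")[:,:],(330,330))
q=np.zeros((600,782,3),np.uint8);q[:i.shape[0]]=i
cv2.imwrite("pics/chk.png",i)
```

```text
[550.9 108.4] [335.8 113.5] long ang 1.0506462
[ 550.9 -306.1] [84.1 72. ] long ang 1.1777455
clamp org [521.371912    56.72857666] ang 1.0506462
top stopL [227.2 209.4]
top stopR [240.4 185.7]
top grip [301.7 228.8]
top butt [309.5 232.4]
top blade_end [294.  223.1]
top pad0 [265.  213.5]
side stopL [315.6 280.7]
side stopR [291.2 270. ]
side grip [348.6 216.9]
side butt [353.1 210.6]
side blade_end [344.8 209.4]
side pad0 [325.  257.4]
```

View pics/chk.png

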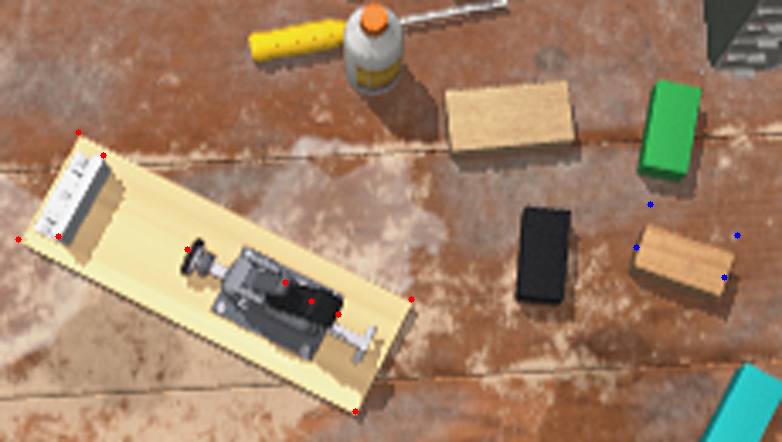

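View pics/side_chk.png

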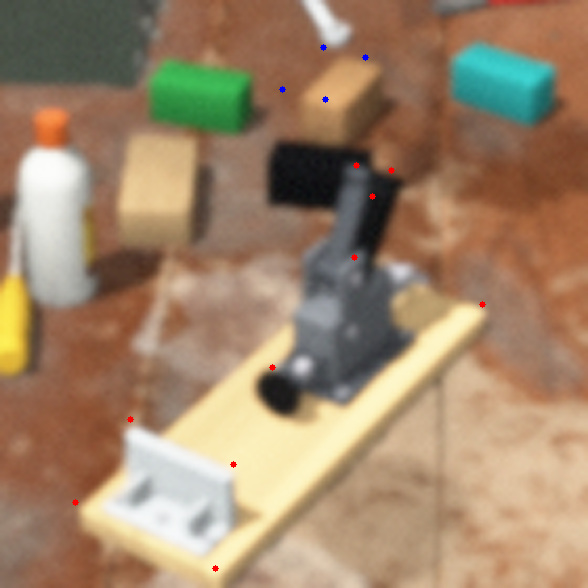

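The overlay fits the board to about 1 px in each view. The offcut mask leaked onto the bench, so I'll tighten it and fit the clamp from the corners in both views.

Run:
```python
from h import *
from scipy.optimize import least_squares
T=lambda pts:(np.array(pts)+.5)/3.4-.5+[210,140]
S=lambda pts:(np.array(pts)+.5)/4.2-.5+[260,170]
wt=T([(80,137),(23,241),(413,306),(358,413)]);mt=[(227,-55,18),(227,55,18),(-108,-55,18),(-108,55,18)]
ws=S([(83,512),(219,577),(487,313)]);ms=[(227,-55,18),(227,55,18),(-108,55,18)]
def W(p,m):
    m=np.array(m,float);c,s=np.cos(p[2]),np.sin(p[2]);return np.c_[p[0]+c*m[:,0]-s*m[:,1],p[1]+s*m[:,0]+c*m[:,1],m[:,2]]
def fit(use):
    f=lambda p:np.r_[(px("top",W(p,mt))-wt).ravel() if 't' in use else [],(px("side",W(p,ms))-ws).ravel() if 's' in use else []]
    r=least_squares(f,[521,57,1.05],x_scale=[1,1,.01]);print(use,r.x.round(3),np.abs(r.fun).max())
for u in("t","s","ts"):fit(u)
for n,roi in(("top",(395,200,432,232)),("side",(328,180,356,207))):
    a=cv2.imread(f"pics/{n}0.png");x0,y0,x1,y1=roi
    h=cv2.cvtColor(cv2.resize(a[y0:y1,x0:x1],None,fx=8,fy=8,interpolation=cv2.INTER_CUBIC),cv2.COLOR_BGR2HSV)
    for vmin in(170,180,190):
        m=cv2.inRange(h,(11,95,vmin),(20,180,255));m=cv2.morphologyEx(m,2,np.ones((13,13)))
        cs=cv2.findContours(m,0,2)[0]
        if not cs:continue
        c=max(cs,key=cv2.contourArea)
        w=ray(n,(c.reshape(-1,2)+.5)/8-.5+[x0,y0],40)[:,:2]
        r=cv2.minAreaRect(np.float32(w));b=cv2.boxPoints(r);L=max([b[1]-b[0],b[2]-b[1]],key=np.linalg.norm)
        print(n,vmin,np.round(r[0],1),np.round(r[1],1),np.arctan2(L[1],L[0])%np.pi)
print(get_state()["ee_rot"])
```

```text
t [519.053  55.669   1.047] 0.7539582406724321
s [518.264  63.641   1.051] 0.696130990680615
ts [518.883  57.828   1.05 ] 1.590655479296288
top 170 [ 536.6 -300.9] [80.4 40.4] 1.1743714
top 180 [ 536.5 -300.6] [79.7 39.2] 1.1788223
top 190 [ 536.4 -300.5] [79.  38.3] 1.1788484
side 170 [ 542.5 -282. ] [111.4  44.2] 1.2408421
side 180 [ 540.8 -286.6] [93.9 40.5] 1.1840407
side 190 [ 539.8 -288.3] [84.1 37.9] 1.1781435
[-3.09497104e+00 -5.29334861e-01  2.27729765e-04]
```

```bash
cat >> h.py <<'E'
CL=(519.0,56.5,1.048)
def clamp(x,y=0):
    c,s=np.cos(CL[2]),np.sin(CL[2]);return CL[0]+c*x-s*y,CL[1]+s*x+c*y
def go(x,y,z,ya,st=None):
    "print tool-frame shift (cm) and turn to reach TCP x,y,z with tool y at world angle ya"
    s=st or get_state();R=cv2.Rodrigues(np.array(s["ee_rot"]))[0]
    d=R.T@(np.array([x,y,z])-s["ee_pos"])/10
    a=np.arctan2(R[1,1],R[0,1]);t=-((ya-a+np.pi)%(2*np.pi)-np.pi)
    print("t",round(s["t"],2),"pos",s["ee_pos"].round(1),"z-axis",R[:,2].round(3),"F",s["force"].round(1),"q",np.round(s["q"],2),"gw",round(s["grip_width"],3),"\n tx,ty,tz,turn",d.round(2),round(t,3))
E
python3 -c "
from h import *
go(536.5,-300.6,120,1.178-np.pi/2);go(536.5,-300.6,17,1.178-np.pi/2)"
```

```text
t 0.1 pos [ 199.3 -565.4  228.7] z-axis [-0.     0.002 -1.   ] F [-0.7 -0.2 -0.7] q [-1.32  0.13  1.49 -0.    1.52 -0.09] gw 1.004 
 tx,ty,tz,turn [ 40.6  -13.75  10.9 ] -0.839
t 0.1 pos [ 199.3 -565.4  228.7] z-axis [-0.     0.002 -1.   ] F [-0.7 -0.2 -0.7] q [-1.32  0.13  1.49 -0.    1.52 -0.09] gw 1.004 
 tx,ty,tz,turn [ 40.6  -13.73  21.2 ] -0.839
```

servo_tool:
  moves:
    - {"tx":40.6,"ty":-13.75,"tz":5,"turn":-0.839,"claw":0}
    - {"tx":40.6,"ty":-13.75,"tz":10.9,"turn":-0.839,"claw":0}
    - {"tx":40.6,"ty":-13.75,"tz":10.9,"turn":-0.839,"claw":0}
    - {"tx":40.6,"ty":-13.75,"tz":10.9,"turn":-0.839,"claw":0}
    - {"tx":40.6,"ty":-13.75,"tz":10.9,"turn":-0.839,"claw":0}
    - {"tx":40.6,"ty":-13.75,"tz":10.9,"turn":-0.839,"claw":0}
    - {"tx":40.6,"ty":-13.75,"tz":10.9,"turn":-0.839,"claw":0}
    - {"tx":40.6,"ty":-13.75,"tz":10.9,"turn":-0.839,"claw":0}
    - {"tx":40.6,"ty":-13.75,"tz":10.9,"turn":-0.839,"claw":0}
    - {"tx":40.6,"ty":-13.75,"tz":10.9,"turn":-0.839,"claw":0}
    - {"tx":40.6,"ty":-13.75,"tz":10.9,"turn":-0.839,"claw":0}
    - {"tx":40.6,"ty":-13.75,"tz":10.9,"turn":-0.839,"claw":0}

```text
t: 1.6
ee_pos: [536.2, -302.2, 121.1]
ee_rot: [2.613, 1.743, 0.0]
force: [-0.3, 0.2, 0.3]
grip_width: 1.004
grip_force: 0.0
```

```bash
python3 -c "
from h import *
go(536.5,-300.6,17,1.178-np.pi/2)"
```

```text
t 1.6 pos [ 536.2 -302.2  121.1] z-axis [ 0.001 -0.    -1.   ] F [-0.3  0.2  0.3] q [-0.6   0.24  1.56  0.    1.34 -0.2 ] gw 1.004 
 tx,ty,tz,turn [ 0.16 -0.04 10.41] -0.002
```

servo_tool:
  moves:
    - {"tx":0.16,"tz":5,"claw":0}
    - {"tx":0.16,"tz":9,"claw":0}
    - {"tx":0.16,"tz":10.4,"claw":0}
    - {"tx":0.16,"tz":10.4,"claw":0}
    - {"tx":0.16,"tz":10.4,"claw":0}
    - {"tx":0.16,"tz":10.4,"claw":0.8}
    - {"tx":0.16,"tz":10.4,"claw":0.8}
    - {"tx":0.16,"tz":10.4,"claw":0.8}
    - {"tx":0.16,"tz":10.4,"claw":0.8}
    - {"tx":0.16,"tz":10.4,"claw":0.8}
    - {"tx":0.16,"tz":10.4,"claw":0.8}
  force: 25

```text
validation failed for argument at $.mo...
```

servo_tool:
  moves:
    - {"tz":0,"claw":0.8}
    - {"tz":-5,"claw":0.8}
    - {"tz":-10,"claw":0.8}
    - {"tz":-12,"claw":0.8}
    - {"tz":-12,"claw":0.8}
    - {"tz":-12,"claw":0.8}

```text
validation failed for argument at $.mo...
```

```bash
python3 -c "
from h import *
x,y=clamp(141);print(x,y)
go(x,y,120,1.048-np.pi/2)
cv2.imwrite('pics/top1.png',cv2.cvtColor(grab_frame('top'),cv2.COLOR_RGB2BGR))"
```

```text
589.4019906242868 178.6661152535262
t 1.6 pos [ 536.2 -302.2  121.1] z-axis [ 0.001 -0.    -1.   ] F [-0.3  0.2  0.3] q [-0.6   0.24  1.56  0.    1.34 -0.2 ] gw 1.004 
 tx,ty,tz,turn [ 46.44 -13.57   0.1 ] 0.128
```

The calls were refused because every row needs all five keys. Nothing moved.

servo_tool:
  moves:
    - {"tx":0.16,"ty":0,"turn":0,"tz":5,"claw":0}
    - {"tx":0.16,"ty":0,"turn":0,"tz":9,"claw":0}
    - {"tx":0.16,"ty":0,"turn":0,"tz":10.4,"claw":0}
    - {"tx":0.16,"ty":0,"turn":0,"tz":10.4,"claw":0}
    - {"tx":0.16,"ty":0,"turn":0,"tz":10.4,"claw":0}
    - {"tx":0.16,"ty":0,"turn":0,"tz":10.4,"claw":0.8}
    - {"tx":0.16,"ty":0,"turn":0,"tz":10.4,"claw":0.8}
    - {"tx":0.16,"ty":0,"turn":0,"tz":10.4,"claw":0.8}
    - {"tx":0.16,"ty":0,"turn":0,"tz":10.4,"claw":0.8}
    - {"tx":0.16,"ty":0,"turn":0,"tz":10.4,"claw":0.8}
    - {"tx":0.16,"ty":0,"turn":0,"tz":10.4,"claw":0.8}
  force: 25

```text
t: 3.02
ee_pos: [537.2, -299.8, 16.5]
ee_rot: [-2.612, -1.745, 0.0]
force: [-0.0, -0.4, -0.6]
grip_width: 0.426
grip_force: 25.0
```

servo_tool:
  moves:
    - {"tx":0,"ty":0,"turn":0,"tz":-3,"claw":0.8}
    - {"tx":0,"ty":0,"turn":0,"tz":-8,"claw":0.8}
    - {"tx":0,"ty":0,"turn":0,"tz":-12,"claw":0.8}
    - {"tx":0,"ty":0,"turn":0,"tz":-12,"claw":0.8}
    - {"tx":0,"ty":0,"turn":0,"tz":-12,"claw":0.8}
    - {"tx":0,"ty":0,"turn":0,"tz":-12,"claw":0.8}

```text
t: 3.78
ee_pos: [536.1, -299.0, 134.4]
ee_rot: [-2.61, -1.743, 0.002]
force: [0.2, 0.1, -1.3]
grip_width: 0.427
grip_force: 25.0
```

```bash
python3 -c "
from h import *
x,y=clamp(141);print(x,y)
go(x,y,135,1.048-np.pi/2)
cv2.imwrite('pics/top1.png',cv2.cvtColor(grab_frame('top'),cv2.COLOR_RGB2BGR))"
```

```text
589.4019906242868 178.6661152535262
t 3.77 pos [ 536.1 -299.   134.4] z-axis [-0.003  0.002 -1.   ] F [ 0.2  0.1 -1.3] q [-0.59  0.23  1.55 -0.    1.36 -0.2 ] gw 0.427 
 tx,ty,tz,turn [ 4.617e+01 -1.337e+01  1.000e-02] 0.13
```

servo_tool:
  moves:
    - {"tx":3,"ty":-1,"tz":-6,"turn":0.13,"claw":0.8}
    - {"tx":46.2,"ty":-13.4,"tz":-6.5,"turn":0.13,"claw":0.8}
    - {"tx":46.2,"ty":-13.4,"tz":-6.5,"turn":0.13,"claw":0.8}
    - {"tx":46.2,"ty":-13.4,"tz":-6.5,"turn":0.13,"claw":0.8}
    - {"tx":46.2,"ty":-13.4,"tz":-6.5,"turn":0.13,"claw":0.8}
    - {"tx":46.2,"ty":-13.4,"tz":-6.5,"turn":0.13,"claw":0.8}
    - {"tx":46.2,"ty":-13.4,"tz":-6.5,"turn":0.13,"claw":0.8}
    - {"tx":46.2,"ty":-13.4,"tz":-6.5,"turn":0.13,"claw":0.8}
    - {"tx":46.2,"ty":-13.4,"tz":-6.5,"turn":0.13,"claw":0.8}
    - {"tx":46.2,"ty":-13.4,"tz":-6.5,"turn":0.13,"claw":0.8}
    - {"tx":46.2,"ty":-13.4,"tz":-6.5,"turn":0.13,"claw":0.8}
    - {"tx":46.2,"ty":-13.4,"tz":-6.5,"turn":0.13,"claw":0.8}

```text
t: 5.32
ee_pos: [590.5, 176.6, 201.5]
ee_rot: [2.722, 1.569, -0.001]
force: [-0.0, -0.6, -0.9]
grip_width: 0.426
grip_force: 25.0
```

```bash
python3 -c "
from h import *
x,y=clamp(141)
go(x,y,75,1.048-np.pi/2)"
```

```text
t 5.33 pos [590.5 176.6 201.5] z-axis [-0. -0. -1.] F [-0.  -0.6 -0.9] q [ 0.21  0.19  1.48 -0.    1.48  0.73] gw 0.426 
 tx,ty,tz,turn [ 0.13 -0.2  12.65] -0.002
```

servo_tool:
  moves:
    - {"tx":0.13,"ty":-0.2,"tz":5,"turn":0,"claw":0.8}
    - {"tx":0.13,"ty":-0.2,"tz":10,"turn":0,"claw":0.8}
    - {"tx":0.13,"ty":-0.2,"tz":10.6,"turn":0,"claw":0.8}
    - {"tx":0.13,"ty":-0.2,"tz":10.6,"turn":0,"claw":0.8}
    - {"tx":0.13,"ty":-0.2,"tz":10.6,"turn":0,"claw":0.8}
    - {"tx":0.13,"ty":-0.2,"tz":10.6,"turn":0,"claw":0.8}

```text
t: 6.08
ee_pos: [590.9, 180.7, 98.1]
ee_rot: [2.719, 1.571, 0.006]
force: [-0.1, 0.1, -0.4]
grip_width: 0.432
grip_force: 25.0
```

```bash
python3 -c "
from h import *
x,y=clamp(141)
go(x,y,36,1.048-np.pi/2)
a=cv2.cvtColor(grab_frame('top'),cv2.COLOR_RGB2BGR);b=cv2.cvtColor(grab_frame('side'),cv2.COLOR_RGB2BGR)
cv2.imwrite('pics/t2.png',a);cv2.imwrite('pics/s2.png',b)
A=cv2.resize(a[160:270,205:345],(400,314),interpolation=2);B=cv2.resize(b[200:320,270:390],(400,400),interpolation=2)
q=np.zeros((400,800,3),np.uint8);q[:314,:400]=A;q[:,400:]=B;cv2.imwrite('pics/c2.png',q)"
```

```text
t 6.08 pos [590.9 180.7  98.1] z-axis [ 0.004  0.001 -1.   ] F [-0.1  0.1 -0.4] q [0.21 0.27 1.58 0.   1.29 0.74] gw 0.432 
 tx,ty,tz,turn [-0.27 -0.04  6.21] -0.0
```

View pics/c2.png

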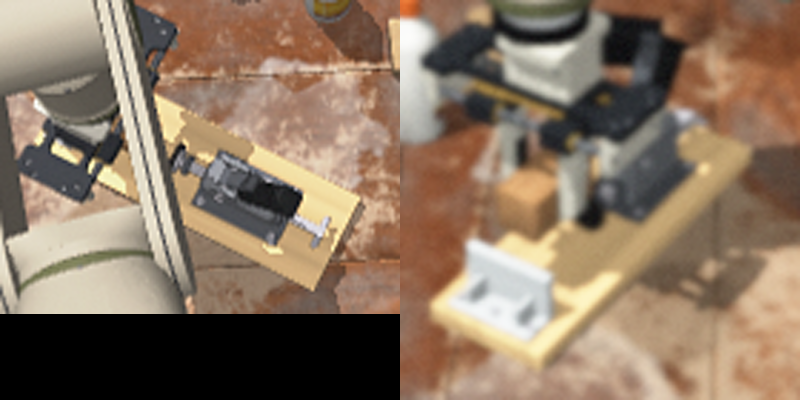

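```bash
python3 -c "
from h import *
s=get_state()['ee_pos']
c=np.array([np.cos(1.048),np.sin(1.048)]);v=np.array([-c[1],c[0]])
P=lambda d,l,z:np.r_[s[:2]+c*d+v*l,z]
zt=s[2]-16.5+40
print('block top TL,TR; bottom',px('side',[P(40,-20,zt),P(40,20,zt),P(40,-20,zt-40),P(40,20,zt-40)]).round(1))
print('stop',px('side',[np.r_[clamp(185,-40),64],np.r_[clamp(185,40),64]]).round(1))"
```

```text
block top TL,TR; bottom [[297.7 255.2]
 [310.1 260.4]
 [298.2 267.3]
 [310.4 272.6]]
stop [[291.9 269.9]
 [316.3 280.7]]
```

The offcut hangs between pad and stop, in line with the board, and its observed pixels match the prediction to about 1–2 px. I'll lower it and release.

servo_tool:
  moves:
    - {"tx":-0.27,"ty":0,"tz":2,"turn":0,"claw":0.8}
    - {"tx":-0.27,"ty":0,"tz":4,"turn":0,"claw":0.8}
    - {"tx":-0.27,"ty":0,"tz":5.5,"turn":0,"claw":0.8}
    - {"tx":-0.27,"ty":0,"tz":6.1,"turn":0,"claw":0.8}
    - {"tx":-0.27,"ty":0,"tz":6.2,"turn":0,"claw":0.8}
    - {"tx":-0.27,"ty":0,"tz":6.3,"turn":0,"claw":0.8}
    - {"tx":-0.27,"ty":0,"tz":6.3,"turn":0,"claw":0.8}

```text
t: 7.05
ee_pos: [587.7, 178.0, 34.1]
ee_rot: [-2.72, -1.572, 0.002]
force: [-9.8, -3.3, 18.0]
grip_width: 0.428
grip_force: 25.0
```

servo_tool:
  moves:
    - {"tx":0,"ty":0,"tz":0,"turn":0,"claw":0}
    - {"tx":0,"ty":0,"tz":0,"turn":0,"claw":0}
    - {"tx":0,"ty":0,"tz":0,"turn":0,"claw":0}
    - {"tx":0,"ty":0,"tz":0,"turn":0,"claw":0}
    - {"tx":0,"ty":0,"tz":-4,"turn":0,"claw":0}
    - {"tx":0,"ty":0,"tz":-9,"turn":0,"claw":0}
    - {"tx":0,"ty":0,"tz":-15,"turn":0,"claw":0}
    - {"tx":0,"ty":0,"tz":-19,"turn":0,"claw":0}
    - {"tx":0,"ty":0,"tz":-19,"turn":0,"claw":0}
    - {"tx":0,"ty":0,"tz":-19,"turn":0,"claw":0}

```text
t: 8.3
ee_pos: [587.6, 178.0, 221.8]
ee_rot: [-2.72, -1.572, 0.001]
force: [-0.0, 0.5, -0.7]
grip_width: 1.001
grip_force: 0.0
```

```bash
python3 -c "
from h import *
x,y=clamp(-37)
go(x,y,225,1.048)
a=cv2.cvtColor(grab_frame('top'),cv2.COLOR_RGB2BGR);b=cv2.cvtColor(grab_frame('side'),cv2.COLOR_RGB2BGR)
cv2.imwrite('pics/t3.png',a);cv2.imwrite('pics/s3.png',b)
B=cv2.resize(b[200:320,270:390],(600,600),interpolation=2)
cv2.imwrite('pics/c3.png',B)"
```

```text
t 8.3 pos [587.6 178.  221.8] z-axis [-0.001 -0.    -1.   ] F [-0.   0.5 -0.7] q [ 0.21  0.17  1.46 -0.    1.51  0.73] gw 1.001 
 tx,ty,tz,turn [-17.66   0.12  -0.31] -1.571
```

View pics/c3.png

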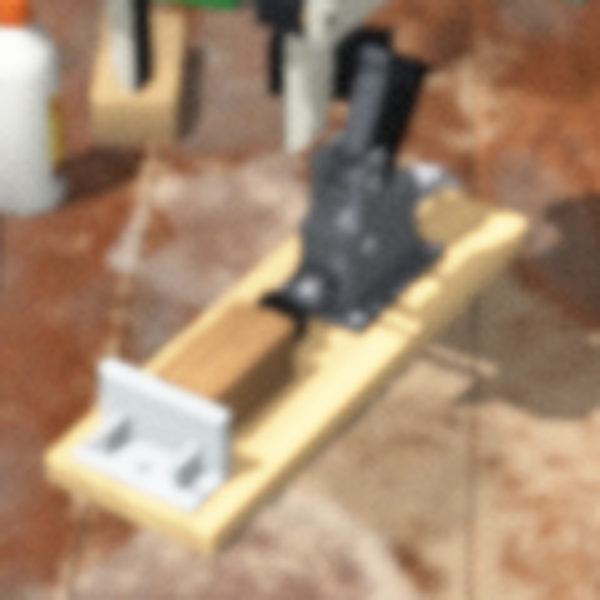

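The offcut lies flat and lengthwise between the pad at (285,300) and the stop at (165,420). Next I'll move over the grip with a quarter turn.

servo_tool:
  moves:
    - {"tx":-17.2,"ty":0.1,"tz":0,"turn":-1.571,"claw":0}
    - {"tx":-17.2,"ty":0.1,"tz":0,"turn":-1.571,"claw":0}
    - {"tx":-17.2,"ty":0.1,"tz":0,"turn":-1.571,"claw":0}
    - {"tx":-17.2,"ty":0.1,"tz":0,"turn":-1.571,"claw":0}
    - {"tx":-17.2,"ty":0.1,"tz":0,"turn":-1.571,"claw":0}
    - {"tx":-17.2,"ty":0.1,"tz":0,"turn":-1.571,"claw":0}
    - {"tx":-17.2,"ty":0.1,"tz":0,"turn":-1.571,"claw":0}
    - {"tx":-17.2,"ty":0.1,"tz":0,"turn":-1.571,"claw":0}
    - {"tx":-17.2,"ty":0.1,"tz":0,"turn":-1.571,"claw":0}
    - {"tx":-17.2,"ty":0.1,"tz":0,"turn":-1.571,"claw":0}
    - {"tx":-17.2,"ty":0.1,"tz":0,"turn":-1.571,"claw":0}
    - {"tx":-17.2,"ty":0.1,"tz":0,"turn":-1.571,"claw":0}

```text
t: 9.9
ee_pos: [502.8, 28.6, 222.3]
ee_rot: [-0.813, -3.034, 0.0]
force: [0.2, 0.2, -0.0]
grip_width: 0.998
grip_force: 0.0
```

```bash
python3 -c "
from h import *
x,y=clamp(-32)
go(x,y,142,1.048)
b=cv2.cvtColor(grab_frame('side'),cv2.COLOR_RGB2BGR)
B=cv2.resize(b[150:290,290:400],None,fx=4.2,fy=4.2,interpolation=2)
cv2.imwrite('pics/c4.png',B)"
```

```text
t 9.9 pos [502.8  28.6 222.3] z-axis [-0.001  0.    -1.   ] F [ 0.2  0.2 -0. ] q [-0.05 -0.13  1.76  0.    1.51 -1.09] gw 0.998 
 tx,ty,tz,turn [-0.02  0.03  8.03] -0.001
```

View pics/c4.png

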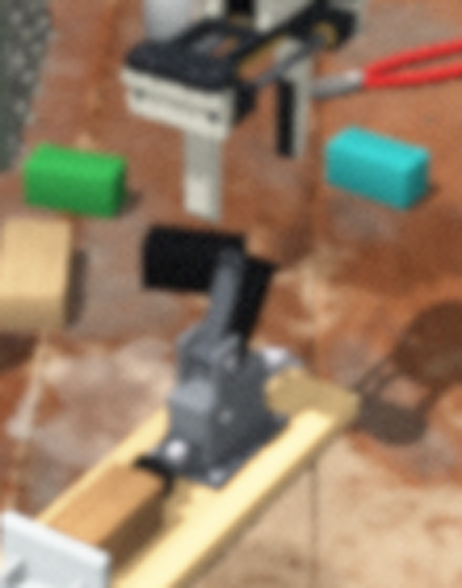

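The open fingers straddle the blade and grip from above: front finger at (203,170), back finger at (287,110), clamp axis between them. I'll descend.

servo_tool:
  moves:
    - {"tx":0,"ty":0,"tz":3,"turn":0,"claw":0}
    - {"tx":0,"ty":0,"tz":5,"turn":0,"claw":0}
    - {"tx":0,"ty":0,"tz":7,"turn":0,"claw":0}
    - {"tx":0,"ty":0,"tz":8,"turn":0,"claw":0}
    - {"tx":0,"ty":0,"tz":8.1,"turn":0,"claw":0}
    - {"tx":0,"ty":0,"tz":8.1,"turn":0,"claw":0}

```text
t: 10.7
ee_pos: [503.5, 28.6, 142.5]
ee_rot: [0.812, 3.034, 0.0]
force: [0.0, 0.6, 0.2]
grip_width: 1.002
grip_force: 0.0
```

servo_tool:
  moves:
    - {"tx":0,"ty":-0.3,"tz":0,"turn":0,"claw":0.2}
    - {"tx":0,"ty":-0.5,"tz":0,"turn":0,"claw":0.5}
    - {"tx":0,"ty":-0.5,"tz":0,"turn":0,"claw":0.5}
    - {"tx":0,"ty":-0.5,"tz":0,"turn":0,"claw":0.5}
    - {"tx":0,"ty":-0.5,"tz":0,"turn":0,"claw":0.5}
    - {"tx":0,"ty":-0.5,"tz":0,"turn":0,"claw":0.5}
  force: 40

```text
t: 11.45
ee_pos: [500.7, 23.6, 142.8]
ee_rot: [0.812, 3.034, -0.001]
force: [-3.5, -3.6, 6.8]
grip_width: 0.55
grip_force: 40.8
```

```bash
python3 -c "
from h import *
go(*clamp(-37),142,1.048)
s=get_state();d=s['ee_pos'][:2]-CL[:2];print('clamp x,y',d@[np.cos(1.048),np.sin(1.048)],d@[-np.sin(1.048),np.cos(1.048)],s['grip_width']*93,s['grip_force'])
b=cv2.cvtColor(grab_frame('side'),cv2.COLOR_RGB2BGR)
B=cv2.resize(b[170:290,290:390],None,fx=5,fy=5,interpolation=2)
cv2.imwrite('pics/c5.png',B)"
```

```text
t 11.45 pos [500.7  23.6 142.8] z-axis [ 0.001 -0.001 -1.   ] F [-3.5 -3.6  6.8] q [-0.05 -0.08  1.86 -0.    1.36 -1.1 ] gw 0.55 
 tx,ty,tz,turn [0.06 0.06 0.08] -0.0
clamp x,y -37.64042335926344 -0.5801785953648537 51.1632558122785 40.81473866477609
```

View pics/c5.png

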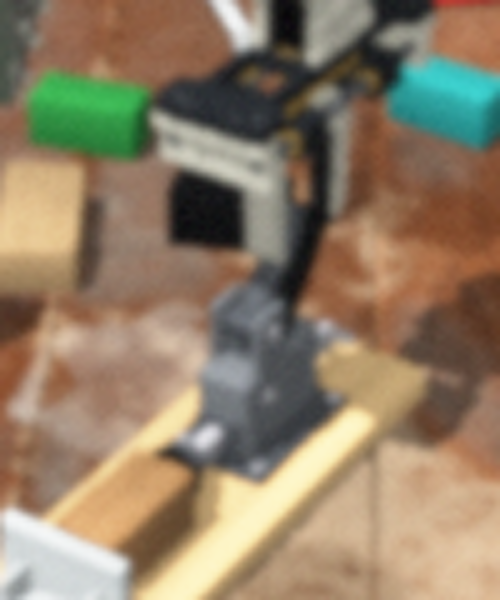

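The fingers hold the blade pinched against the grip at 51 mm with 40 N, and the rod has advanced. I'll release and repeat.

servo_tool:
  moves:
    - {"tx":0,"ty":0.5,"tz":0,"turn":0,"claw":0}
    - {"tx":0,"ty":0.5,"tz":0,"turn":0,"claw":0}
    - {"tx":0,"ty":0.5,"tz":0,"turn":0,"claw":0}
    - {"tx":0,"ty":0.5,"tz":0,"turn":0,"claw":0}
    - {"tx":0,"ty":0.5,"tz":0,"turn":0,"claw":0}
    - {"tx":0,"ty":0.5,"tz":0,"turn":0,"claw":0}
    - {"tx":0,"ty":0.2,"tz":0,"turn":0,"claw":0.2}
    - {"tx":0,"ty":0,"tz":0,"turn":0,"claw":0.5}
    - {"tx":0,"ty":0,"tz":0,"turn":0,"claw":0.5}
    - {"tx":0,"ty":0,"tz":0,"turn":0,"claw":0.5}
    - {"tx":0,"ty":0,"tz":0,"turn":0,"claw":0.5}
    - {"tx":0,"ty":0,"tz":0,"turn":0,"claw":0.5}

```text
t: 13.0
ee_pos: [500.6, 23.8, 142.5]
ee_rot: [0.812, 3.034, -0.001]
force: [-4.2, -2.0, 5.7]
grip_width: 0.553
grip_force: 41.3
```

servo_tool:
  moves:
    - {"tx":0,"ty":0.5,"tz":0,"turn":0,"claw":0}
    - {"tx":0,"ty":0.5,"tz":0,"turn":0,"claw":0}
    - {"tx":0,"ty":0.5,"tz":0,"turn":0,"claw":0}
    - {"tx":0,"ty":0.5,"tz":0,"turn":0,"claw":0}
    - {"tx":0,"ty":0.5,"tz":0,"turn":0,"claw":0}
    - {"tx":0,"ty":0.5,"tz":0,"turn":0,"claw":0}
    - {"tx":0,"ty":0.2,"tz":0,"turn":0,"claw":0.2}
    - {"tx":0,"ty":0,"tz":0,"turn":0,"claw":0.5}
    - {"tx":0,"ty":0,"tz":0,"turn":0,"claw":0.5}
    - {"tx":0,"ty":0,"tz":0,"turn":0,"claw":0.5}
    - {"tx":0,"ty":0,"tz":0,"turn":0,"claw":0.5}
    - {"tx":0,"ty":0,"tz":0,"turn":0,"claw":0.5}

```text
t: 14.5
ee_pos: [500.6, 23.8, 142.5]
ee_rot: [0.812, 3.034, -0.001]
force: [-3.1, -2.7, 5.8]
grip_width: 0.548
grip_force: 41.2
```

servo_tool:
  moves:
    - {"tx":0,"ty":0.5,"tz":0,"turn":0,"claw":0}
    - {"tx":0,"ty":0.5,"tz":0,"turn":0,"claw":0}
    - {"tx":0,"ty":0.5,"tz":0,"turn":0,"claw":0}
    - {"tx":0,"ty":0.5,"tz":0,"turn":0,"claw":0}
    - {"tx":0,"ty":0.5,"tz":0,"turn":0,"claw":0}
    - {"tx":0,"ty":0.5,"tz":0,"turn":0,"claw":0}
    - {"tx":0,"ty":0.2,"tz":0,"turn":0,"claw":0.2}
    - {"tx":0,"ty":0,"tz":0,"turn":0,"claw":0.5}
    - {"tx":0,"ty":0,"tz":0,"turn":0,"claw":0.5}
    - {"tx":0,"ty":0,"tz":0,"turn":0,"claw":0.5}
    - {"tx":0,"ty":0,"tz":0,"turn":0,"claw":0.5}
    - {"tx":0,"ty":0,"tz":0,"turn":0,"claw":0.5}

```text
t: 16.0
ee_pos: [500.6, 23.7, 142.6]
ee_rot: [0.812, 3.034, -0.001]
force: [-3.6, -3.0, 6.7]
grip_width: 0.545
grip_force: 42.7
```

servo_tool:
  moves:
    - {"tx":0,"ty":0.5,"tz":0,"turn":0,"claw":0}
    - {"tx":0,"ty":0.5,"tz":0,"turn":0,"claw":0}
    - {"tx":0,"ty":0.5,"tz":0,"turn":0,"claw":0}
    - {"tx":0,"ty":0.5,"tz":0,"turn":0,"claw":0}
    - {"tx":0,"ty":0.5,"tz":0,"turn":0,"claw":0}
    - {"tx":0,"ty":0.5,"tz":0,"turn":0,"claw":0}
    - {"tx":0,"ty":0.2,"tz":0,"turn":0,"claw":0.2}
    - {"tx":0,"ty":0,"tz":0,"turn":0,"claw":0.5}
    - {"tx":0,"ty":0,"tz":0,"turn":0,"claw":0.5}
    - {"tx":0,"ty":0,"tz":0,"turn":0,"claw":0.5}
    - {"tx":0,"ty":0,"tz":0,"turn":0,"claw":0.5}
    - {"tx":0,"ty":0,"tz":0,"turn":0,"claw":0.5}

```text
t: 17.5
ee_pos: [502.1, 26.5, 142.7]
ee_rot: [0.811, 3.032, 0.008]
force: [5.0, 10.4, 0.5]
grip_width: 0.62
grip_force: 37.8
```

servo_tool:
  moves:
    - {"tx":0,"ty":0.5,"tz":0,"turn":0,"claw":0}
    - {"tx":0,"ty":0.5,"tz":0,"turn":0,"claw":0}
    - {"tx":0,"ty":0.5,"tz":0,"turn":0,"claw":0}
    - {"tx":0,"ty":0.5,"tz":0,"turn":0,"claw":0}
    - {"tx":0,"ty":0.5,"tz":0,"turn":0,"claw":0}
    - {"tx":0,"ty":0.5,"tz":0,"turn":0,"claw":0}
    - {"tx":0,"ty":0.2,"tz":0,"turn":0,"claw":0.2}
    - {"tx":0,"ty":0,"tz":0,"turn":0,"claw":0.5}
    - {"tx":0,"ty":0,"tz":0,"turn":0,"claw":0.5}
    - {"tx":0,"ty":0,"tz":0,"turn":0,"claw":0.5}
    - {"tx":0,"ty":0,"tz":0,"turn":0,"claw":0.5}
    - {"tx":0,"ty":0,"tz":0,"turn":0,"claw":0.5}

```text
t: 19.0
ee_pos: [502.2, 26.5, 142.8]
ee_rot: [0.81, 3.032, 0.008]
force: [4.9, 10.2, 1.5]
grip_width: 0.621
grip_force: 38.6
```

The fingers now stop at 0.62 instead of 0.55, so the work is tightening. I'll do two firmer squeezes and then release.

servo_tool:
  moves:
    - {"tx":0,"ty":0.5,"tz":0,"turn":0,"claw":0}
    - {"tx":0,"ty":0.5,"tz":0,"turn":0,"claw":0}
    - {"tx":0,"ty":0.5,"tz":0,"turn":0,"claw":0}
    - {"tx":0,"ty":0.5,"tz":0,"turn":0,"claw":0}
    - {"tx":0,"ty":0.5,"tz":0,"turn":0,"claw":0}
    - {"tx":0,"ty":0.5,"tz":0,"turn":0,"claw":0}
    - {"tx":0,"ty":0.2,"tz":0,"turn":0,"claw":0.2}
    - {"tx":0,"ty":0,"tz":0,"turn":0,"claw":0.5}
    - {"tx":0,"ty":0,"tz":0,"turn":0,"claw":0.5}
    - {"tx":0,"ty":0,"tz":0,"turn":0,"claw":0.5}
    - {"tx":0,"ty":0,"tz":0,"turn":0,"claw":0.5}
    - {"tx":0,"ty":0,"tz":0,"turn":0,"claw":0.5}
  force: 56

```text
t: 20.5
ee_pos: [502.1, 26.4, 142.6]
ee_rot: [0.81, 3.032, 0.008]
force: [5.0, 11.5, 0.3]
grip_width: 0.611
grip_force: 51.7
```

servo_tool:
  moves:
    - {"tx":0,"ty":0.5,"tz":0,"turn":0,"claw":0}
    - {"tx":0,"ty":0.5,"tz":0,"turn":0,"claw":0}
    - {"tx":0,"ty":0.5,"tz":0,"turn":0,"claw":0}
    - {"tx":0,"ty":0.5,"tz":0,"turn":0,"claw":0}
    - {"tx":0,"ty":0.5,"tz":0,"turn":0,"claw":0}
    - {"tx":0,"ty":0.5,"tz":0,"turn":0,"claw":0}
    - {"tx":0,"ty":0.2,"tz":0,"turn":0,"claw":0.2}
    - {"tx":0,"ty":0,"tz":0,"turn":0,"claw":0.5}
    - {"tx":0,"ty":0,"tz":0,"turn":0,"claw":0.5}
    - {"tx":0,"ty":0,"tz":0,"turn":0,"claw":0.5}
    - {"tx":0,"ty":0,"tz":0,"turn":0,"claw":0.5}
    - {"tx":0,"ty":0,"tz":0,"turn":0,"claw":0.5}

```text
t: 22.0
ee_pos: [502.0, 26.3, 142.7]
ee_rot: [0.811, 3.032, 0.008]
force: [5.1, 9.2, 1.2]
grip_width: 0.613
grip_force: 53.3
```

servo_tool:
  moves:
    - {"tx":0,"ty":0.5,"tz":0,"turn":0,"claw":0}
    - {"tx":0,"ty":0.5,"tz":0,"turn":0,"claw":0}
    - {"tx":0,"ty":0.5,"tz":0,"turn":0,"claw":0}
    - {"tx":0,"ty":0.5,"tz":0,"turn":0,"claw":0}
    - {"tx":0,"ty":0.5,"tz":0,"turn":0,"claw":0}
    - {"tx":0,"ty":0.5,"tz":0,"turn":0,"claw":0}
    - {"tx":0,"ty":0.5,"tz":-4,"turn":0,"claw":0}
    - {"tx":0,"ty":0.5,"tz":-8,"turn":0,"claw":0}
    - {"tx":-8,"ty":0.5,"tz":-12,"turn":0,"claw":0}
    - {"tx":-12,"ty":0.5,"tz":-15,"turn":0,"claw":0}
    - {"tx":-12,"ty":0.5,"tz":-15,"turn":0,"claw":0}
    - {"tx":-12,"ty":0.5,"tz":-15,"turn":0,"claw":0}

```text
t: 23.5
ee_pos: [607.7, -32.0, 291.9]
ee_rot: [0.813, 3.034, 0.0]
force: [0.1, -0.5, -0.5]
grip_width: 0.997
grip_force: 0.0
```

```bash
python3 -c "
from h import *
a=cv2.cvtColor(grab_frame('top'),cv2.COLOR_RGB2BGR);b=cv2.cvtColor(grab_frame('side'),cv2.COLOR_RGB2BGR)
A=cv2.resize(a[150:280,205:375],(400,306),interpolation=2);B=cv2.resize(b[180:310,265:395],(400,400),interpolation=2)
q=np.zeros((400,800,3),np.uint8);q[:306,:400]=A;q[:,400:]=B;cv2.imwrite('pics/c6.png',q)"
```

```text
(no output)
```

View pics/c6.png

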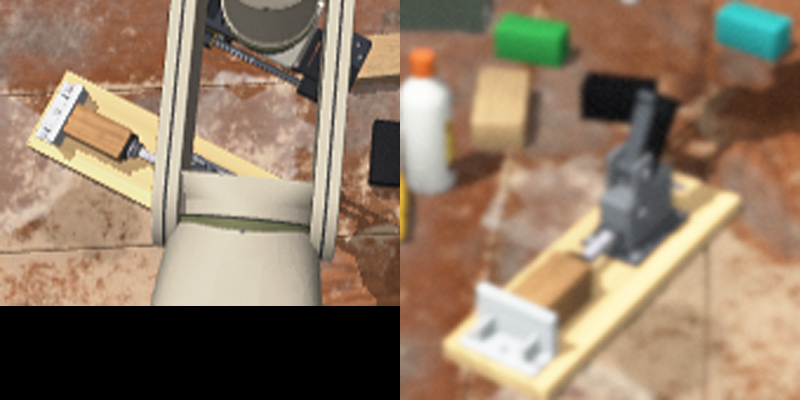

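The offcut sits against the stop with the pad in contact, and the trigger is back at rest. The last strokes stalled about 6 mm short of full because the lever was short. I'll add squeezes with the fingers slightly higher and with more force, to be sure it's tight.

servo_tool:
  moves:
    - {"tx":12,"ty":0,"tz":3,"turn":0,"claw":0}
    - {"tx":12,"ty":0,"tz":6,"turn":0,"claw":0}
    - {"tx":12,"ty":0,"tz":6,"turn":0,"claw":0}
    - {"tx":12,"ty":0,"tz":6,"turn":0,"claw":0}
    - {"tx":12,"ty":0,"tz":6,"turn":0,"claw":0}
    - {"tx":12,"ty":0,"tz":10,"turn":0,"claw":0}
    - {"tx":12,"ty":0,"tz":13.5,"turn":0,"claw":0}
    - {"tx":12,"ty":0,"tz":14.6,"turn":0,"claw":0}
    - {"tx":12,"ty":0,"tz":14.6,"turn":0,"claw":0}
    - {"tx":12,"ty":0,"tz":14.6,"turn":0,"claw":0}
    - {"tx":12,"ty":0,"tz":14.6,"turn":0,"claw":0}

```text
t: 24.98
ee_pos: [504.1, 28.5, 147.3]
ee_rot: [0.811, 3.032, 0.001]
force: [-0.6, -0.1, 0.1]
grip_width: 1.001
grip_force: 0.0
```

servo_tool:
  moves:
    - {"tx":0,"ty":-0.4,"tz":0,"turn":0,"claw":0.2}
    - {"tx":0,"ty":-0.9,"tz":0,"turn":0,"claw":0.6}
    - {"tx":0,"ty":-0.9,"tz":0,"turn":0,"claw":0.6}
    - {"tx":0,"ty":-0.9,"tz":0,"turn":0,"claw":0.6}
    - {"tx":0,"ty":-0.9,"tz":0,"turn":0,"claw":0.6}
    - {"tx":0,"ty":-0.9,"tz":0,"turn":0,"claw":0.6}
    - {"tx":0,"ty":-0.9,"tz":0,"turn":0,"claw":0.6}
  force: 60

```text
t: 25.85
ee_pos: [500.9, 21.7, 150.1]
ee_rot: [0.81, 3.029, 0.005]
force: [-4.8, 6.1, 23.3]
grip_width: 0.42
grip_force: 37.4
```

That was a full squeeze: the front finger's position matches the trigger's end of travel. One more, then I'll retreat.

servo_tool:
  moves:
    - {"tx":0,"ty":0.9,"tz":0,"turn":0,"claw":0}
    - {"tx":0,"ty":0.9,"tz":0,"turn":0,"claw":0}
    - {"tx":0,"ty":0.9,"tz":0,"turn":0,"claw":0}
    - {"tx":0,"ty":0.9,"tz":0,"turn":0,"claw":0}
    - {"tx":0,"ty":0.9,"tz":0,"turn":0,"claw":0}
    - {"tx":0,"ty":0.9,"tz":0,"turn":0,"claw":0}
    - {"tx":0,"ty":0.5,"tz":0,"turn":0,"claw":0.2}
    - {"tx":0,"ty":0,"tz":0,"turn":0,"claw":0.6}
    - {"tx":0,"ty":0,"tz":0,"turn":0,"claw":0.6}
    - {"tx":0,"ty":0,"tz":0,"turn":0,"claw":0.6}
    - {"tx":0,"ty":0,"tz":0,"turn":0,"claw":0.6}
    - {"tx":0,"ty":0,"tz":0,"turn":0,"claw":0.6}

```text
t: 27.35
ee_pos: [500.7, 21.8, 149.8]
ee_rot: [0.809, 3.03, 0.005]
force: [-6.1, 6.7, 24.2]
grip_width: 0.436
grip_force: 35.4
```

servo_tool:
  moves:
    - {"tx":0,"ty":0.9,"tz":0,"turn":0,"claw":0}
    - {"tx":0,"ty":0.9,"tz":0,"turn":0,"claw":0}
    - {"tx":0,"ty":0.9,"tz":0,"turn":0,"claw":0}
    - {"tx":0,"ty":0.9,"tz":0,"turn":0,"claw":0}
    - {"tx":0,"ty":0.9,"tz":0,"turn":0,"claw":0}
    - {"tx":0,"ty":0.9,"tz":0,"turn":0,"claw":0}
    - {"tx":0,"ty":0.9,"tz":-4,"turn":0,"claw":0}
    - {"tx":0,"ty":0.9,"tz":-9,"turn":0,"claw":0}
    - {"tx":0,"ty":-10,"tz":-13,"turn":0,"claw":0}
    - {"tx":0,"ty":-25,"tz":-13,"turn":0,"claw":0}
    - {"tx":0,"ty":-25,"tz":-13,"turn":0,"claw":0}
    - {"tx":0,"ty":-25,"tz":-13,"turn":0,"claw":0}

```text
t: 28.85
ee_pos: [379.2, -185.3, 274.6]
ee_rot: [0.811, 3.035, -0.0]
force: [1.5, -1.3, -0.3]
grip_width: 0.999
grip_force: 0.0
```

servo_tool:
  moves:
    - {"tx":0,"ty":-5,"tz":0,"turn":0,"claw":0}
    - {"tx":0,"ty":-10,"tz":0,"turn":0,"claw":0}
    - {"tx":0,"ty":-10,"tz":0,"turn":0,"claw":0}
    - {"tx":0,"ty":-10,"tz":0,"turn":0,"claw":0}

```text
t: 29.35
ee_pos: [330.6, -270.3, 274.2]
ee_rot: [-0.813, -3.034, -0.001]
force: [-0.8, 0.2, 0.5]
grip_width: 1.0
grip_force: 0.0
```

```bash
python3 -c "
from h import *
a=cv2.cvtColor(grab_frame('top'),cv2.COLOR_RGB2BGR);b=cv2.cvtColor(grab_frame('side'),cv2.COLOR_RGB2BGR)
o=cv2.imread('pics/top0.png')
f=lambda a:cv2.resize(a[130:280,205:385],(400,333),interpolation=2)
q=np.zeros((600,800,3),np.uint8);q[:333,:400]=f(o);q[:333,400:]=f(a);B=cv2.resize(b[180:310,265:395],(267,267),interpolation=2);q[333:,:267]=B;cv2.imwrite('pics/c7.png',q)"
```

```text
(no output)
```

View pics/c7.png

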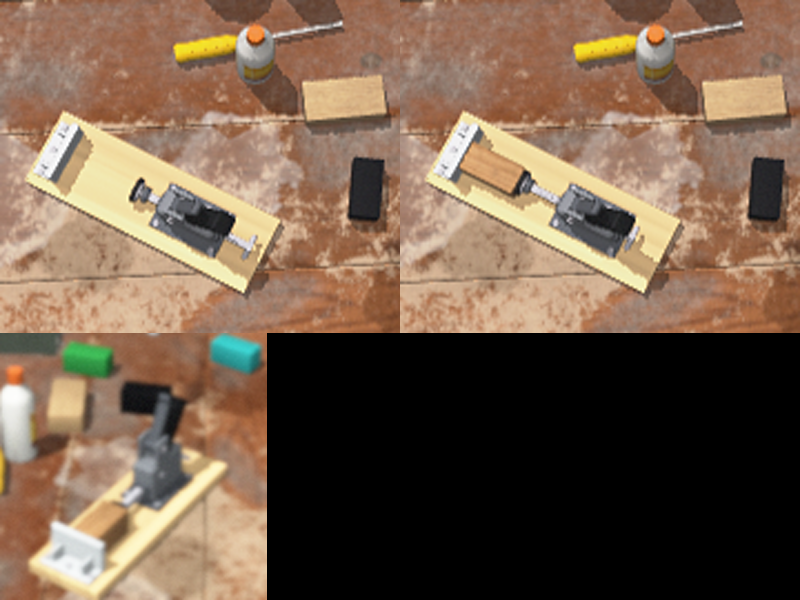

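The offcut is flat against the stop at (470,160) with the pad bearing on it at (525,180). The rod's tail has moved about 26 mm, from (250,245) to (632,237), which puts the rod at about 0.043 or more. The bottle and long offcut haven't moved.

```bash
python3 -c "
from cell import *
print(close_job())"
```

```text
the job is handed in; nothing more can be done
None
```

I laid the smaller offcut flat and lengthwise between pad and stop, squeezed the trigger until it looked tight, backed the arm clear and handed the job in at about 29 s. Rod travel is estimated from the images at 0.043 m or more (tight is about 0.044). The long offcut and bottle were not moved, and no verdict came back.

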